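# Shake the clogged filter of the downdraft sanding table clean

## Robot

A 6-joint arm with a two-finger parallel gripper is mounted at the origin on the work surface; the furniture and walls round the work are solid. World frame = base frame: x ahead of the robot, y to its left, z up, the work surface at z = 0. Lengths are in m, angles in rad, forces in N, time in s.
With the tool pointing down it reaches from about 0.35 to 0.975 m from the base axis. Payload 4.9 kg.
Tool frame: the origin (TCP) lies midway between the tips of the shut fingers; the grasp point (between the pads) lies env.tcp_to_grasp behind it (env.tcp_to_grasp is the distance from the TCP to the grasp point, in m); z points along the fingers, y is the direction in which the jaws open and shut (so a half turn about z gives the same grasp; the last joint's range is limited). The gripper opens to 85 mm and grips with 20 to 120 N. Pads are 22 mm wide; open, the fingers measure 114 mm over their backs; the gripper's body (76 mm by 85 mm) begins 54 mm behind the grasp point. The pads swing forward as they close: fully open they stand 13 mm farther back than shut.
Start: joints at [-1.311, 0.053, 1.613, -0, 1.476, -0.119], TCP at [0.231, -0.581, 0.231] pointing down, gripper open.
Joint ranges: [-3.01, 3.01], [-1.01, 2.22], [0.06, 2.58], [-1.02, 4.17], [0.09, 2.62], [-3.14, 3.14]. Speed limits (rad/s): [2.57, 2.57, 3.14, 3.14, 3.14, 3.14].

## Interface

Orientations are given as [roll, pitch, yaw] about the fixed x, y, z axes, in that order (R = Rz(yaw) Ry(pitch) Rx(roll)).
In Python, from station import env gives the robot as it stands.
- The arm moves only by the tool servo_tool, never from a script. Its argument "steps" is a list of rows, each an object of numbers: "tx", "ty", "tz": the shift along the world's x, y, z in mm; "rx", "ry", "rz": the turn, a rotation vector about the world's x, y, z in degrees; "grip": the finger opening in mm, from 0 to 85.4. A call has 1 to 8 rows; each row shifts and turns the commanded pose from where the row before left it; what a row does not reach is not made up. A row lasts 1/12 s, in which the tool goes at most 41.7 mm and 7.16 degrees, less where a joint would pass 70% of its speed; a pose out of reach is approached as far as the arm can. A call is refused whole if a number of a shift passes 41.7 or a number of a turn 7.16, either way. A call with a gripper value outside its range is refused whole. The fingers move at their own pace and stop on an object; "grip_force" is the grip in N (left out, the last holds). Time passes only in rows, so rows that do not move let the fingers close. It gives the time, the measured TCP pose, the force and the opening at its end, in the units of the state.
- env.observe(): the state, without advancing time (a new reading comes with each control period).
- env.capture(name): name is "scene" or "top" or "wrist"; returns the picture (480x640x3 uint8, red, green, blue); there is no depth.
- env.camera_model(name): a dict with "mtx" (3x3 intrinsics, pixels), "R" (3x3) and "t" (3): a world point X has camera coordinates R X + t. Camera axes: x right, y down, z forward; pixel columns grow to the right and rows downward; lengths in m; the calibration is good to about 2 mm. The wrist camera is an equidistant fisheye: a pixel r from the principal point sees the ray r / f radians off the axis. A picture is of the moment at which its call begins: read the wrist's pose just before it. camera_model takes no time and is no camera call; for the wrist camera it gives the pose at the moment of the call.
- env.sign_off(): hands the job in, once; it reports no verdict.
The state is a dict: "clock": time; "joints": joint angles; "joint_velocities": joint speeds; "effort": joint torques, N m; "tcp_pos": TCP position; "eef_rot": TCP orientation; "force": force on the tool from outside, world axes, zero at the start; "wrist_torque": the same for the moment, N m; "gripper_width": finger opening in m.
Only numpy, scipy, OpenCV 4.12 (cv2) and the standard library are available. Lean on these libraries where they do the work, as an engineer would, in place of code of your own. Each camera call takes 0.05 s, during which the arm holds its last target.

## Task

The filter of the sanding table is clogged and its fan is still running: press the red button fully in to stop the fan, then, with the fan off, pump the black filter-shaker plunger all the way down and let it come right back up, at least two full strokes, and after that press the green button fully in so that the fan runs again. Do it by pressing only, with the fingertips of the shut gripper; leave the fan-speed rocker as it is, and do not lift or shift the pieces lying on the table.

Things in the scene. Friction and masses are not known exactly. Their poses are not given: they have to be found in the camera images.
- sander: Grey downdraft sanding table fixed on the bench, 280 (its x) x 460 (its y) mm. Origin under its centre, on the bench; x points away from the operator. Along its front (-x) edge a dark console 105 mm high holds three aluminium plates in varying order: start/stop switch, filter shaker, speed rocker; and a flat gauge. Behind lies the perforated top, 109 mm high, with work on it. Nothing overhangs.
- start_button_top (a point): Centre of the top face of the green fan START button, a round head 31 mm across; moves with the button. Standing out, it is 121 mm above the bench (13 mm above its plate); pressed in, 7 mm lower. On the same plate as the red button, 54 mm from it. To press, push straight down.
- start_button (a joint): Green START button, m: 0 = standing out (fan off), 0.007 = pressed fully in (fan running). It starts pressed in. It is linked to the red button: as one goes in the other pops out. It snaps over half-way and stays; pushing it in takes about 5 N at first, then less.
- stop_button_top (a point): Centre of the top face of the red fan STOP button, a round head 31 mm across; moves with the button. Heights, travel and force as for the green one. To press, push straight down.
- stop_button (a joint): Red STOP button, m: 0 = standing out, 0.007 = pressed fully in (fan stopped, green button out). Starts standing out. Stays in by itself when pressed fully.
- shaker_top (a point): Centre of the slightly domed top of the black knob of the filter-shaker plunger, 43 mm across, on a 13 mm steel rod; moves with the plunger. Released it stands 162 mm above the bench (54 mm above its plate); fully down 140 mm. To pump, push straight down.
- shaker_plunger (a joint): Filter-shaker plunger, m: 0 = up, 0.022 = fully down against its stop. A spring brings it back up in about 0.1 s when let go; it takes about 3.5 N to start and 9 N to hold fully down, a little more when pushed fast (25 N per m/s).
- rocker_top (a point): Centre of the small black fan-speed rocker switch (26 x 18 mm, in a black 36 x 30 mm frame; its top is about 119 mm above the bench). Not part of the job: leave it as it is.
- speed_rocker (a joint): Fan-speed rocker, rad: 0 = as found, 0.3 = flipped over to the other side. Must stay near 0.
- sanding_block_mid (a point): Centre of a loose cork-coloured sanding block, 60 x 97 x 26 mm, lying on the perforated top. Leave it.
- bird_cutout_mid (a point): Centre of a loose plywood bird cut-out, 71 x 110 x 9 mm, lying on the perforated top. Leave it.
- wheel_blank_mid (a point): Centre of a loose wooden wheel, 42 mm across and 9 mm thick, lying on the perforated top. Leave it.

How it is judged:
By the outcome, as a careful person would: the job done as asked, in the order asked, and still so for the second after the job is handed in, with the robot touching nothing.
It also fails if it takes over 51 s, if anything falls off the work surface, if the arm or the gripper's body presses on something with over 40 N, if the wrist force passes 120 N, or if a joint passes its speed limit or range.

## Working session

There is one attempt and no reset: what is moved stays moved. The work goes in short steps, Python scripts to look and compute and a tool call to move; the robot and the scene stay as the last step left them, time stands still between calls to the robot, and variables do not carry over. Pictures are saved under pics/ and viewed, and the job is handed in when it is done.

Besides the shell and the picture viewer there is one more tool, called after ">>>" by a JSON object that holds its "op" and its "data", one argument or row to a line. servo_tool: Moves the arm, as the interface text tells. Its arguments: {"type":"object","properties":{"steps":{"type":"array","items":{"type":"object","properties":{"tx":{"type":"number"},"ty":{"type":"number"},"tz":{"type":"number"},"rx":{"type":"number"},"ry":{"type":"number"},"rz":{"type":"number"},"grip":{"type":"number"}}}},"grip_force":{"type":"number"}},"required":["steps"]}

```bash
ls; mkdir -p pics
python3 - <<'E'
from station import env
import cv2
o=env.observe(); print(o); print(env.tcp_to_grasp)
for n in("scene","top"):
    cv2.imwrite(f"pics/{n}0.png",env.capture(n)[:,:,::-1]); m=env.camera_model(n); print(n,m)
E
```

```text
pics
{'clock': 0.0, 'joints': array([-1.31103472e+00,  5.33747611e-02,  1.61429725e+00,  7.03169567e-07,
        1.47603796e+00, -1.18992042e-01]), 'joint_velocities': array([-0.00044674, -0.00034691, -0.00079702, -0.00155247, -0.00141724,
       -0.00019219]), 'effort': array([ 1.11934543e-03, -3.93682730e+01, -3.70177388e+01, -7.12612518e-05,
        6.93030597e-03,  5.95954432e-06]), 'tcp_pos': array([ 0.23094262, -0.58008365,  0.23005001]), 'eef_rot': array([-3.13949040e+00, -2.52043704e-04,  3.78753318e-01]), 'force': array([ 0.23206761, -0.37816831, -0.14515797]), 'wrist_torque': array([-0.00097753, -0.01429426,  0.03863284]), 'gripper_width': 0.08537135628864125}
0.0187
scene {'mtx': array([[444.28751708,   0.        , 319.33435458],
       [  0.        , 444.28751708, 238.22144169],
       [  0.        ,   0.        ,   1.        ]]), 'R': array([[-0.87597937, -0.48224859,  0.00982052],
       [-0.26956177,  0.47255819, -0.8390621 ],
       [ 0.39999575, -0.73764833, -0.54394701]]), 't': array([0.50330924, 0.23505214, 0.74162842])}
top {'mtx': array([[450.60184689,   0.        , 328.45638716],
       [  0.        , 450.60184689, 246.72386641],
       [  0.        ,   0.        ,   1.        ]]), 'R': array([[-0.00341082, -0.99992074, -0.01211915],
       [-0.99317135,  0.00480059, -0.11656595],
       [ 0.11661489,  0.01163881, -0.99310901]]), 't': array([0.07256139, 0.58320925, 0.88741663])}
```

View pics/scene0.png

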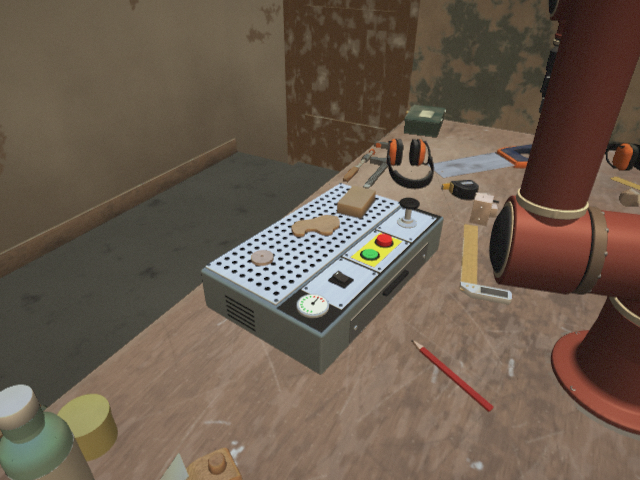

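View pics/top0.png

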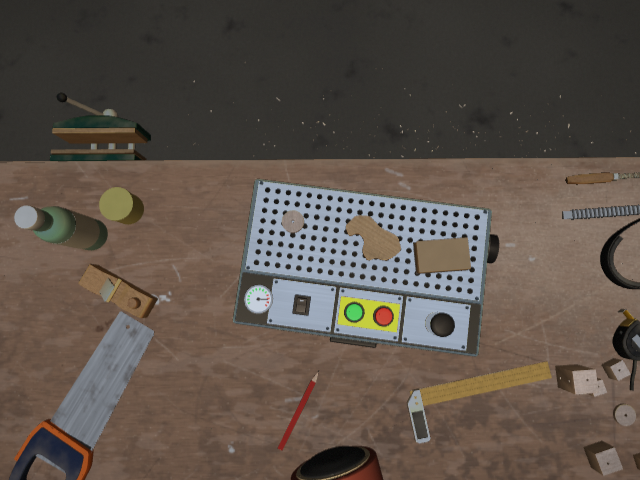

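The top view shows the green button at about (354,313), red at (383,316), the shaker knob at (441,324) and the rocker at (302,305). In the scene view they are at green (370,254), red (384,240) and knob (409,204). Next I'll measure them with colour masks.

```bash
cat > h.py <<'E'
import numpy as np, cv2
from station import env
def cen(img,kind,box):
    x0,y0,x1,y1=box; s=img[y0:y1,x0:x1]; h=cv2.cvtColor(s,cv2.COLOR_RGB2HSV); H,S,V=[h[...,i].astype(int) for i in range(3)]
    m={'red':((H<8)|(H>172))&(S>150)&(V>90),'green':(H>45)&(H<80)&(S>120),'dark':(V<60)}[kind].astype(np.uint8)
    n,l,st,c=cv2.connectedComponentsWithStats(m); k=1+np.argmax(st[1:,4]); return c[k]+[x0,y0],st[k]
def plane(name,uv,z):
    m=env.camera_model(name); K,R,t=m['mtx'],np.array(m['R']),np.array(m['t'])
    d=R.T@np.linalg.inv(K)@np.array([*uv,1]); C=-R.T@t; return C+d*(z-C[2])/d[2]
def tri(uvs):
    P=[]; 
    for n in("top","scene"):
        m=env.camera_model(n); P.append(m['mtx']@np.c_[m['R'],m['t']])
    X=cv2.triangulatePoints(P[0],P[1],np.array(uvs[0],float).reshape(2,1),np.array(uvs[1],float).reshape(2,1)).ravel(); return X[:3]/X[3]
E
python3 - <<'E'
from h import *
np.set_printoptions(precision=4,suppress=True)
T=cv2.imread('pics/top0.png')[:,:,::-1].copy();S=cv2.imread('pics/scene0.png')[:,:,::-1].copy()
for k,bt,bs,z in(('green',(338,295,370,330),(355,240,385,265),.114),('red',(370,300,402,332),(370,230,400,252),.121),('dark',(425,308,460,340),(395,195,425,215),.160)):
    a,sa=cen(T,k,bt); b,sb=cen(S,k,bs); print(k,a,sa,b,sb,'planeT',plane('top',a,z),'planeS',plane('scene',b,z),'tri',tri((a,b)))
a,_=cen(T,'dark',(285,288,320,322)); print('rocker',a,_,plane('top',a,.115))
E
for n in top scene; do python3 -c "
import cv2
i=cv2.imread('pics/${n}0.png'); i=i[280:360,280:480] if '$n'=='top' else i[190:290,310:450]
cv2.imwrite('pics/${n}0c.png',cv2.resize(i,None,fx=4,fy=4,interpolation=2))"; done
```

```text
green [353.8128 311.8447] [  8   9  17  17 219] [369.5639 253.5714] [  7   9  16  10 133] planeT [0.4536 0.0231 0.114 ] planeS [0.4533 0.0252 0.114 ] tri [0.4538 0.0231 0.1126]
red [383.467  315.9824] [  6   8  16  17 227] [384.0125 239.8562] [  7   3  15  14 160] planeT [ 0.4461 -0.0304  0.121 ] planeS [ 0.4438 -0.0226  0.121 ] tri [ 0.4462 -0.0309  0.1155]
dark [442.6755 323.8883] [  5   5  25  24 376] [410.0363 203.9223] [  4   3  26  15 193] planeT [ 0.4337 -0.128   0.16  ] planeS [ 0.4285 -0.118   0.16  ] tri [ 0.4326 -0.1298  0.1533]
rocker [300.1094 300.2344] [ 9  7 14 18 64] [0.4751 0.1218 0.115 ]
```

View pics/top0c.png

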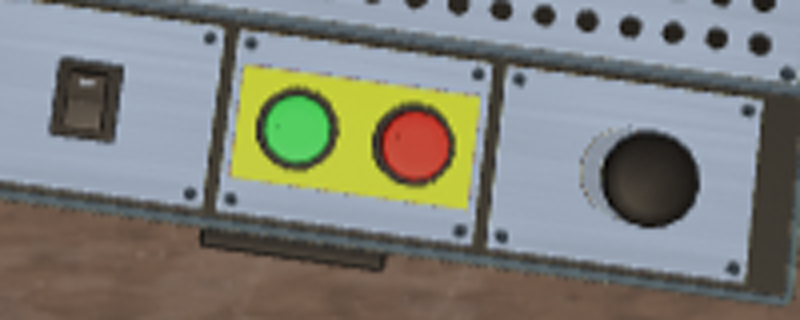

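Green and red come out 54.0 mm apart, as they should. The knob lies on the same line, which gives a sander yaw of about -8°, and its diameter matches. Now I'll shut the gripper and move across at a safe height.

>>> {"op": "servo_tool", "data": {
  "steps": [
    {"tx":14,"ty":37,"rz":-4,"grip":0},
    {"tx":14,"ty":37,"rz":-4,"grip":0},
    {"tx":14,"ty":37,"rz":-4,"grip":0},
    {"tx":14,"ty":37,"rz":-4,"grip":0},
    {"tx":14,"ty":37,"rz":-4,"grip":0},
    {"tx":14,"ty":37,"rz":-4,"grip":0},
    {"tx":14,"ty":37,"rz":-3,"grip":0},
    {"tx":14,"ty":37,"rz":-3,"grip":0}
  ],
  "grip_force": 40
}}

```text
invalid input
```

>>> {"op": "servo_tool", "data": {
  "steps": [
    {"tx":15,"ty":37},
    {"tx":15,"ty":37},
    {"tx":15,"ty":37},
    {"tx":15,"ty":37},
    {"tx":15,"ty":36},
    {"tx":15,"ty":36},
    {"tx":13,"ty":34},
    {"tz":-20}
  ]
}}

```text
invalid input
```

Run:
```python
from h import *
o=env.observe(); print(o['clock'],o['tcp_pos'],o['eef_rot'],o['force'],o['gripper_width'])
m=env.camera_model('wrist');print(m)
cv2.imwrite("pics/w1.png",env.capture('wrist')[:,:,::-1])
cv2.imwrite("pics/top1.png",env.capture('top')[:,:,::-1])
```

```text
0.1 [ 0.23096954 -0.58014774  0.23018507] [-3.13972453e+00 -1.93068457e-04  3.78780142e-01] [0.2540595  0.49283922 0.67242676] 0.0854001770997969
{'mtx': array([[371.64829954,   0.        , 331.38113678],
       [  0.        , 371.64829954, 239.09791392],
       [  0.        ,   0.        ,   1.        ]]), 'R': array([[ 0.36990688, -0.929066  , -0.00229529],
       [-0.8876648 , -0.35415017,  0.29432781],
       [-0.27426284, -0.10683643, -0.95570177]]), 't': array([-0.62414341, -0.03923233,  0.37984583])}
```

View pics/w1.png

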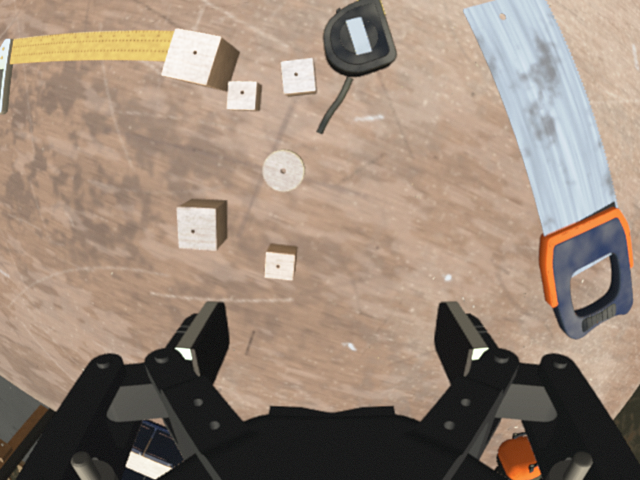

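View pics/top1.png

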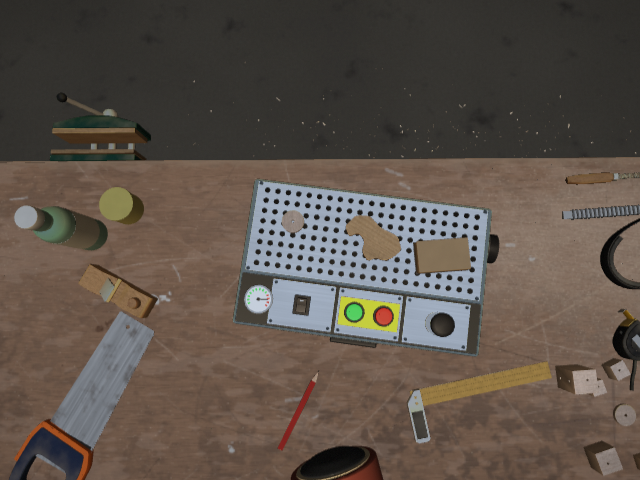

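Both calls were refused as "invalid input". The wrist view shows the open gripper still over the blocks at the start, and the top view is unchanged. I'll try one fully specified row.

>>> {"op": "servo_tool", "data": {
  "steps": [
    {"tx":0,"ty":0,"tz":0,"rx":0,"ry":0,"rz":0,"grip":0}
  ],
  "grip_force": 40
}}

```text
clock: 0.28
tcp_pos: [0.2311, -0.5805, 0.2308]
eef_rot: [-3.141, -0.0, 0.379]
force: [0.5, 0.8, 0.6]
gripper_width: 0.0752
```

>>> {"op": "servo_tool", "data": {
  "steps": [
    {"tx":14,"ty":37,"tz":0,"rx":0,"ry":0,"rz":-4,"grip":0},
    {"tx":14,"ty":37,"tz":0,"rx":0,"ry":0,"rz":-4,"grip":0},
    {"tx":14,"ty":37,"tz":0,"rx":0,"ry":0,"rz":-4,"grip":0},
    {"tx":14,"ty":37,"tz":0,"rx":0,"ry":0,"rz":-4,"grip":0},
    {"tx":14,"ty":37,"tz":0,"rx":0,"ry":0,"rz":-4,"grip":0},
    {"tx":14,"ty":37,"tz":0,"rx":0,"ry":0,"rz":-4,"grip":0},
    {"tx":14,"ty":37,"tz":0,"rx":0,"ry":0,"rz":-3,"grip":0},
    {"tx":14,"ty":37,"tz":0,"rx":0,"ry":0,"rz":-3,"grip":0}
  ],
  "grip_force": 40
}}

```text
clock: 0.95
tcp_pos: [0.3433, -0.2829, 0.2313]
eef_rot: [3.141, -0.001, -0.148]
force: [1.7, -0.5, -0.1]
gripper_width: -0.0001
```

>>> {"op": "servo_tool", "data": {
  "steps": [
    {"tx":15,"ty":36,"tz":0,"rx":0,"ry":0,"rz":0,"grip":0},
    {"tx":15,"ty":36,"tz":0,"rx":0,"ry":0,"rz":0,"grip":0},
    {"tx":15,"ty":36,"tz":0,"rx":0,"ry":0,"rz":0,"grip":0},
    {"tx":15,"ty":36,"tz":0,"rx":0,"ry":0,"rz":0,"grip":0},
    {"tx":15,"ty":36,"tz":0,"rx":0,"ry":0,"rz":0,"grip":0},
    {"tx":15,"ty":36,"tz":0,"rx":0,"ry":0,"rz":0,"grip":0},
    {"tx":13,"ty":36,"tz":-20,"rx":0,"ry":0,"rz":0,"grip":0},
    {"tx":0,"ty":0,"tz":-30,"rx":0,"ry":0,"rz":0,"grip":0}
  ]
}}

```text
clock: 1.62
tcp_pos: [0.4493, -0.0293, 0.1855]
eef_rot: [-3.14, -0.009, -0.137]
force: [0.8, 0.0, -0.8]
gripper_width: -0.0
```

Run:
```python
from h import *
o=env.observe(); print(o['clock'],o['tcp_pos'],o['eef_rot'],o['force'],o['gripper_width'])
cv2.imwrite("pics/w2.png",env.capture('wrist')[:,:,::-1])
cv2.imwrite("pics/scene2.png",env.capture('scene')[:,:,::-1])
```

```text
1.6167 [ 0.44931426 -0.02926078  0.18553682] [-3.13979335 -0.00893966 -0.13742739] [ 0.77208969  0.01896168 -0.77701977] -2.4096699012349567e-05
```

View pics/w2.png

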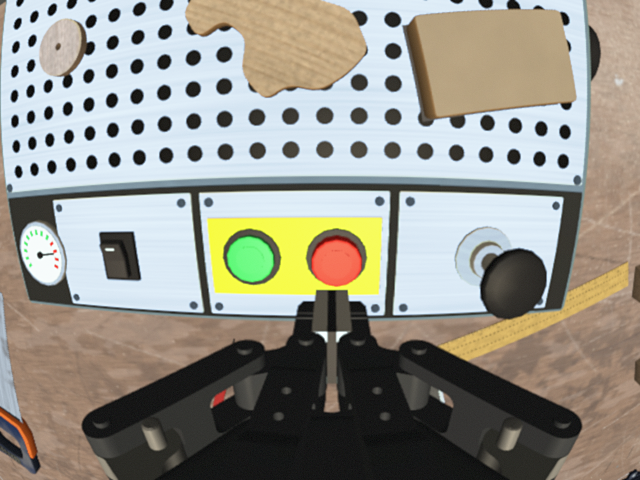

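View pics/scene2.png

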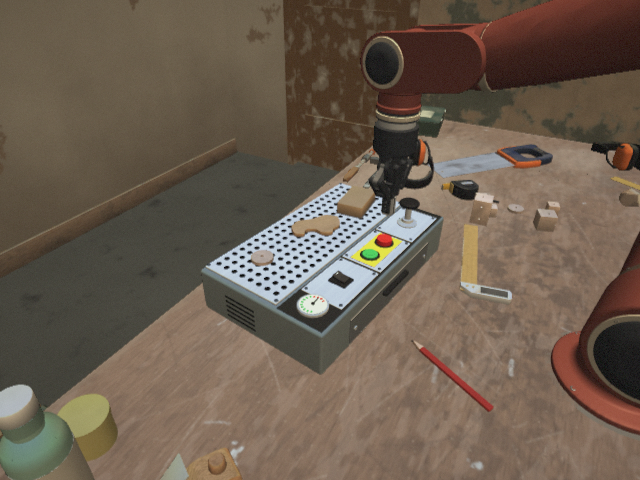

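The wrist view shows the shut tips just in front of red (338,258), with green at (252,257) and the knob at (513,284). I'll cross-check their positions through the fisheye model.

```bash
cat >> h.py <<'E'
def wplane(uv,z):
    m=env.camera_model('wrist'); K,R,t=m['mtx'],np.array(m['R']),np.array(m['t'])
    a=np.array([(uv[0]-K[0,2])/K[0,0],(uv[1]-K[1,2])/K[1,1]]); th=np.hypot(*a)
    d=R.T@np.r_[a/th*np.sin(th),np.cos(th)]; C=-R.T@t; return C+d*(z-C[2])/d[2]
E
python3 - <<'E'
from h import *
np.set_printoptions(precision=4,suppress=True)
o=env.observe(); print(o['tcp_pos'],o['eef_rot'])
W=cv2.imread('pics/w2.png')[:,:,::-1].copy()
for k,b,z in(('green',(215,225,290,290),.114),('red',(300,225,375,288),.121),('dark',(478,245,552,322),.156)):
    c,s=cen(W,k,b); print(k,c,s,wplane(c,z))
E
```

```text
[ 0.4428 -0.0317  0.1772] [-3.1409  0.0093 -0.1411]
green [250.2549 258.2809] [  12   10   48   47 1730] [0.4479 0.0162 0.114 ]
red [336.028  260.4733] [  11   10   51   51 2001] [ 0.4422 -0.0349  0.121 ]
dark [517.2474 283.9479] [   3    4   65   70 2534] [ 0.4279 -0.1295  0.156 ]
```

>>> {"op": "servo_tool", "data": {
  "steps": [
    {"tx":0,"ty":2,"tz":0,"rx":0,"ry":0,"rz":0,"grip":0},
    {"tx":0,"ty":0,"tz":0,"rx":0,"ry":0,"rz":0,"grip":0},
    {"tx":0,"ty":0,"tz":0,"rx":0,"ry":0,"rz":0,"grip":0},
    {"tx":0,"ty":0,"tz":0,"rx":0,"ry":0,"rz":0,"grip":0}
  ]
}}

```text
clock: 2.05
tcp_pos: [0.4465, -0.0331, 0.1839]
eef_rot: [3.141, -0.003, -0.147]
force: [0.0, -0.4, -0.3]
gripper_width: -0.0
```

Run:
```python
from h import *
np.set_printoptions(precision=4,suppress=True)
o=env.observe(); print(o['clock'],o['tcp_pos'],o['eef_rot'],o['force'])
m=env.camera_model('wrist')
import h
class E: pass
W=env.capture('wrist')
cv2.imwrite("pics/w3.png",W[:,:,::-1])
for k,b,z in(('green',(215,225,290,290),.114),('red',(300,225,375,288),.121),('dark',(478,245,552,322),.156)):
    c,s=cen(W,k,b); print(k,c,s,wplane(c,z))
```

```text
2.05 [ 0.4465 -0.0331  0.1839] [ 3.1412 -0.003  -0.1468] [ 0.0095 -0.4098 -0.342 ]
green [242.7687 255.9395] [   4    8   48   47 1751] [0.4526 0.021  0.114 ]
red [329.0059 257.2784] [   4    7   51   51 2037] [ 0.4466 -0.0322  0.121 ]
dark [513.5298 279.5897] [   0    0   64   70 2586] [ 0.4307 -0.1317  0.156 ]
```

View pics/w3.png

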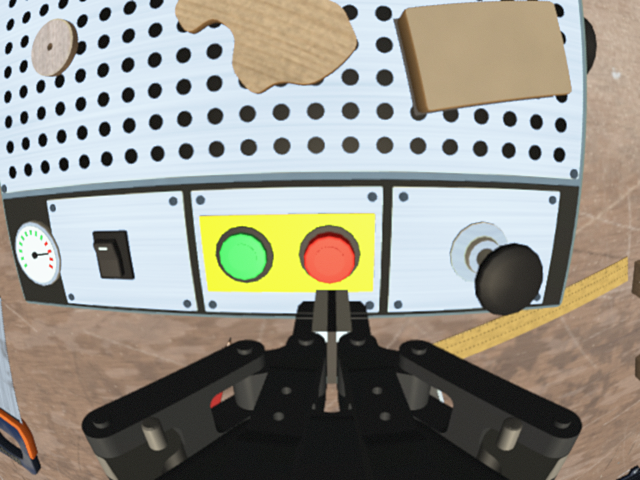

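The wrist, top and expected positions agree within 2 mm. Red shows at (329,257), with the tips straight behind it. Going down on red.

>>> {"op": "servo_tool", "data": {
  "steps": [
    {"tx":0,"ty":2,"tz":-30,"rx":0,"ry":0,"rz":0,"grip":0},
    {"tx":0,"ty":0,"tz":-22,"rx":0,"ry":0,"rz":0,"grip":0},
    {"tx":0,"ty":0,"tz":-4,"rx":0,"ry":0,"rz":0,"grip":0},
    {"tx":0,"ty":0,"tz":-3,"rx":0,"ry":0,"rz":0,"grip":0},
    {"tx":0,"ty":0,"tz":-3,"rx":0,"ry":0,"rz":0,"grip":0},
    {"tx":0,"ty":0,"tz":-3,"rx":0,"ry":0,"rz":0,"grip":0},
    {"tx":0,"ty":0,"tz":-2,"rx":0,"ry":0,"rz":0,"grip":0},
    {"tx":0,"ty":0,"tz":0,"rx":0,"ry":0,"rz":0,"grip":0}
  ]
}}

```text
clock: 2.77
tcp_pos: [0.4462, -0.0301, 0.1156]
eef_rot: [3.142, -0.002, -0.145]
force: [0.1, -0.5, 0.4]
gripper_width: 0.0
```

>>> {"op": "servo_tool", "data": {
  "steps": [
    {"tx":0,"ty":0,"tz":-2,"rx":0,"ry":0,"rz":0,"grip":0},
    {"tx":0,"ty":0,"tz":-1,"rx":0,"ry":0,"rz":0,"grip":0},
    {"tx":0,"ty":0,"tz":0,"rx":0,"ry":0,"rz":0,"grip":0}
  ]
}}

```text
clock: 3.02
tcp_pos: [0.4465, -0.0301, 0.1139]
eef_rot: [3.141, -0.001, -0.145]
force: [-4.1, 0.1, 8.0]
gripper_width: 0.0003
```

>>> {"op": "servo_tool", "data": {
  "steps": [
    {"tx":0,"ty":0,"tz":-1,"rx":0,"ry":0,"rz":0,"grip":0},
    {"tx":0,"ty":0,"tz":0,"rx":0,"ry":0,"rz":0,"grip":0}
  ]
}}

```text
clock: 3.18
tcp_pos: [0.4465, -0.0301, 0.1139]
eef_rot: [3.141, -0.001, -0.145]
force: [-7.0, 0.1, 13.6]
gripper_width: -0.0003
```

>>> {"op": "servo_tool", "data": {
  "steps": [
    {"tx":0,"ty":0,"tz":12,"rx":0,"ry":0,"rz":0,"grip":0},
    {"tx":0,"ty":0,"tz":30,"rx":0,"ry":0,"rz":0,"grip":0},
    {"tx":0,"ty":0,"tz":30,"rx":0,"ry":0,"rz":0,"grip":0},
    {"tx":0,"ty":0,"tz":0,"rx":0,"ry":0,"rz":0,"grip":0},
    {"tx":0,"ty":0,"tz":0,"rx":0,"ry":0,"rz":0,"grip":0},
    {"tx":0,"ty":0,"tz":0,"rx":0,"ry":0,"rz":0,"grip":0}
  ]
}}

```text
clock: 3.68
tcp_pos: [0.4456, -0.0299, 0.1829]
eef_rot: [-3.142, -0.0, -0.145]
force: [-0.3, 0.5, -1.4]
gripper_width: -0.0001
```

Run:
```python
from h import *
np.set_printoptions(precision=4,suppress=True)
o=env.observe(); print(o['clock'],o['tcp_pos'],o['eef_rot'],o['force'])
W=env.capture('wrist')
cv2.imwrite("pics/w4.png",W[:,:,::-1])
for k,b,z in(('green',(205,215,290,290),.121),('red',(295,225,375,288),.114),('dark',(460,235,552,322),.156)):
    c,s=cen(W,k,b); print(k,c,s,wplane(c,z))
```

```text
3.6833 [ 0.4456 -0.0299  0.1829] [-3.1415 -0.0003 -0.1448] [-0.2941  0.4585 -1.376 ]
green [245.5962 256.1331] [  15   16   51   51 1976] [0.4533 0.0199 0.121 ]
red [334.0302 253.451 ] [  15    5   49   48 1889] [ 0.4452 -0.032   0.114 ]
dark [518.573  277.9346] [  22    7   66   71 2644] [ 0.4308 -0.1307  0.156 ]
```

View pics/w4.png

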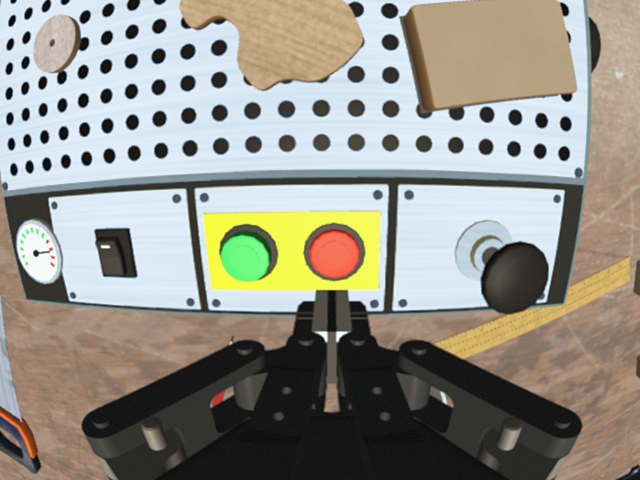

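Red (334,253) is now in and green (245,256) stands out. Moving to the knob: dx -14, dy -100 mm.

>>> {"op": "servo_tool", "data": {
  "steps": [
    {"tx":-4,"ty":-33,"tz":10,"rx":0,"ry":0,"rz":0,"grip":0},
    {"tx":-5,"ty":-33,"tz":0,"rx":0,"ry":0,"rz":0,"grip":0},
    {"tx":-5,"ty":-34,"tz":0,"rx":0,"ry":0,"rz":0,"grip":0},
    {"tx":0,"ty":0,"tz":0,"rx":0,"ry":0,"rz":0,"grip":0},
    {"tx":0,"ty":0,"tz":-15,"rx":0,"ry":0,"rz":0,"grip":0},
    {"tx":0,"ty":0,"tz":0,"rx":0,"ry":0,"rz":0,"grip":0},
    {"tx":0,"ty":0,"tz":0,"rx":0,"ry":0,"rz":0,"grip":0}
  ]
}}

```text
clock: 4.32
tcp_pos: [0.4304, -0.1291, 0.1758]
eef_rot: [-3.14, 0.004, -0.145]
force: [0.4, -0.0, 0.3]
gripper_width: -0.0003
```

Run:
```python
from h import *
o=env.observe(); print(o['clock'],o['tcp_pos'],o['force'])
W=env.capture('wrist')
cv2.imwrite("pics/w5.png",W[:,:,::-1])
```

```text
4.3167 [ 0.43040337 -0.12906649  0.17583203] [ 0.40819018 -0.02135471  0.30880054]
```

View pics/w5.png

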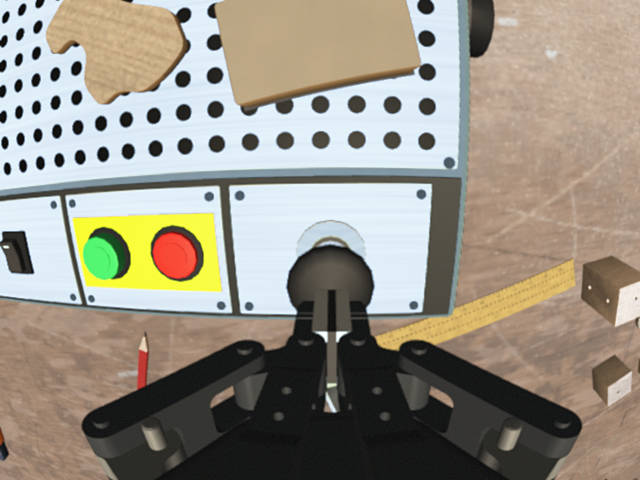

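The tips (331,295) are over the knob (330,285), well centred. First stroke.

>>> {"op": "servo_tool", "data": {
  "steps": [
    {"tx":0,"ty":0,"tz":-10,"rx":0,"ry":0,"rz":0,"grip":0},
    {"tx":0,"ty":0,"tz":-8,"rx":0,"ry":0,"rz":0,"grip":0},
    {"tx":0,"ty":0,"tz":-8,"rx":0,"ry":0,"rz":0,"grip":0},
    {"tx":0,"ty":0,"tz":-6,"rx":0,"ry":0,"rz":0,"grip":0},
    {"tx":0,"ty":0,"tz":-5,"rx":0,"ry":0,"rz":0,"grip":0},
    {"tx":0,"ty":0,"tz":-2,"rx":0,"ry":0,"rz":0,"grip":0},
    {"tx":0,"ty":0,"tz":0,"rx":0,"ry":0,"rz":0,"grip":0},
    {"tx":0,"ty":0,"tz":0,"rx":0,"ry":0,"rz":0,"grip":0}
  ]
}}

```text
clock: 5.03
tcp_pos: [0.4323, -0.1297, 0.1402]
eef_rot: [-3.141, -0.001, -0.144]
force: [-1.5, 1.2, 8.0]
gripper_width: 0.0
```

>>> {"op": "servo_tool", "data": {
  "steps": [
    {"tx":0,"ty":0,"tz":-2,"rx":0,"ry":0,"rz":0,"grip":0},
    {"tx":0,"ty":0,"tz":-1,"rx":0,"ry":0,"rz":0,"grip":0},
    {"tx":0,"ty":0,"tz":0,"rx":0,"ry":0,"rz":0,"grip":0}
  ]
}}

```text
clock: 5.28
tcp_pos: [0.4325, -0.1298, 0.1397]
eef_rot: [-3.142, -0.001, -0.144]
force: [-8.1, 4.2, 20.2]
gripper_width: 0.0001
```

Hard against the stop (20 N at 139.7 mm). Coming right up, then down again.

>>> {"op": "servo_tool", "data": {
  "steps": [
    {"tx":0,"ty":0,"tz":20,"rx":0,"ry":0,"rz":0,"grip":0},
    {"tx":0,"ty":0,"tz":20,"rx":0,"ry":0,"rz":0,"grip":0},
    {"tx":0,"ty":0,"tz":0,"rx":0,"ry":0,"rz":0,"grip":0},
    {"tx":0,"ty":0,"tz":0,"rx":0,"ry":0,"rz":0,"grip":0},
    {"tx":0,"ty":0,"tz":0,"rx":0,"ry":0,"rz":0,"grip":0}
  ]
}}

```text
clock: 5.7
tcp_pos: [0.4311, -0.1295, 0.1746]
eef_rot: [-3.141, 0.002, -0.144]
force: [0.9, 0.8, -0.5]
gripper_width: -0.0002
```

Run:
```python
from h import *
W=env.capture('wrist')
cv2.imwrite("pics/w6.png",W[:,:,::-1])
```

```text
(no output)
```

View pics/w6.png

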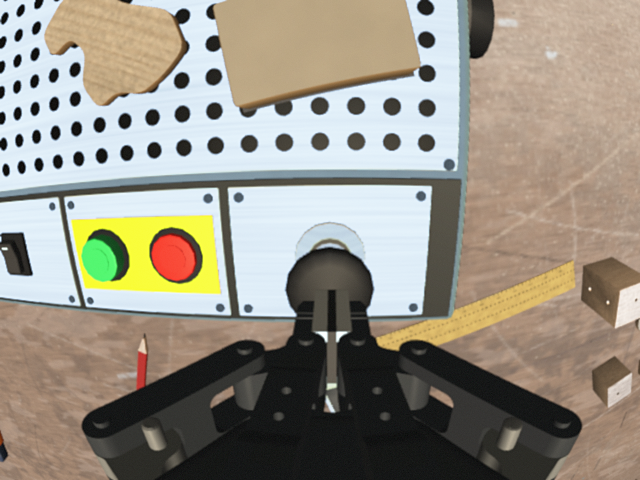

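>>> {"op": "servo_tool", "data": {
  "steps": [
    {"tx":0,"ty":0,"tz":-8,"rx":0,"ry":0,"rz":0,"grip":0},
    {"tx":0,"ty":0,"tz":-8,"rx":0,"ry":0,"rz":0,"grip":0},
    {"tx":0,"ty":0,"tz":-8,"rx":0,"ry":0,"rz":0,"grip":0},
    {"tx":0,"ty":0,"tz":-7,"rx":0,"ry":0,"rz":0,"grip":0},
    {"tx":0,"ty":0,"tz":-5,"rx":0,"ry":0,"rz":0,"grip":0},
    {"tx":0,"ty":0,"tz":-3,"rx":0,"ry":0,"rz":0,"grip":0},
    {"tx":0,"ty":0,"tz":0,"rx":0,"ry":0,"rz":0,"grip":0},
    {"tx":0,"ty":0,"tz":0,"rx":0,"ry":0,"rz":0,"grip":0}
  ]
}}

```text
clock: 6.42
tcp_pos: [0.4318, -0.13, 0.1397]
eef_rot: [-3.141, 0.001, -0.145]
force: [-9.0, 4.0, 20.7]
gripper_width: -0.0
```

The knob (330,285) was right back up between strokes, with red in and green out. The second stroke is also at the stop (20.7 N). I'll come up and add a third for margin.

>>> {"op": "servo_tool", "data": {
  "steps": [
    {"tx":0,"ty":0,"tz":20,"rx":0,"ry":0,"rz":0,"grip":0},
    {"tx":0,"ty":0,"tz":20,"rx":0,"ry":0,"rz":0,"grip":0},
    {"tx":0,"ty":0,"tz":0,"rx":0,"ry":0,"rz":0,"grip":0},
    {"tx":0,"ty":0,"tz":0,"rx":0,"ry":0,"rz":0,"grip":0},
    {"tx":0,"ty":0,"tz":0,"rx":0,"ry":0,"rz":0,"grip":0}
  ]
}}

```text
clock: 6.83
tcp_pos: [0.4308, -0.1296, 0.175]
eef_rot: [-3.141, 0.003, -0.145]
force: [-0.3, -0.3, -0.3]
gripper_width: -0.0002
```

>>> {"op": "servo_tool", "data": {
  "steps": [
    {"tx":0,"ty":0,"tz":-8,"rx":0,"ry":0,"rz":0,"grip":0},
    {"tx":0,"ty":0,"tz":-8,"rx":0,"ry":0,"rz":0,"grip":0},
    {"tx":0,"ty":0,"tz":-8,"rx":0,"ry":0,"rz":0,"grip":0},
    {"tx":0,"ty":0,"tz":-7,"rx":0,"ry":0,"rz":0,"grip":0},
    {"tx":0,"ty":0,"tz":-5,"rx":0,"ry":0,"rz":0,"grip":0},
    {"tx":0,"ty":0,"tz":-3,"rx":0,"ry":0,"rz":0,"grip":0},
    {"tx":0,"ty":0,"tz":0,"rx":0,"ry":0,"rz":0,"grip":0},
    {"tx":0,"ty":0,"tz":0,"rx":0,"ry":0,"rz":0,"grip":0}
  ]
}}

```text
clock: 7.5
tcp_pos: [0.4315, -0.1299, 0.1397]
eef_rot: [-3.141, 0.002, -0.145]
force: [-7.3, 3.3, 17.5]
gripper_width: 0.0002
```

>>> {"op": "servo_tool", "data": {
  "steps": [
    {"tx":0,"ty":0,"tz":20,"rx":0,"ry":0,"rz":0,"grip":0},
    {"tx":0,"ty":0,"tz":20,"rx":0,"ry":0,"rz":0,"grip":0},
    {"tx":0,"ty":0,"tz":15,"rx":0,"ry":0,"rz":0,"grip":0},
    {"tx":0,"ty":0,"tz":0,"rx":0,"ry":0,"rz":0,"grip":0},
    {"tx":0,"ty":0,"tz":0,"rx":0,"ry":0,"rz":0,"grip":0},
    {"tx":0,"ty":0,"tz":0,"rx":0,"ry":0,"rz":0,"grip":0}
  ]
}}

```text
clock: 8.0
tcp_pos: [0.4307, -0.1295, 0.1907]
eef_rot: [-3.141, 0.003, -0.145]
force: [0.4, 1.0, -0.5]
gripper_width: -0.0001
```

Three strokes done. Moving to green: dx +22, dy +152 mm.

>>> {"op": "servo_tool", "data": {
  "steps": [
    {"tx":4,"ty":30,"tz":0,"rx":0,"ry":0,"rz":0,"grip":0},
    {"tx":4,"ty":30,"tz":0,"rx":0,"ry":0,"rz":0,"grip":0},
    {"tx":5,"ty":31,"tz":0,"rx":0,"ry":0,"rz":0,"grip":0},
    {"tx":5,"ty":31,"tz":0,"rx":0,"ry":0,"rz":0,"grip":0},
    {"tx":4,"ty":30,"tz":0,"rx":0,"ry":0,"rz":0,"grip":0},
    {"tx":0,"ty":0,"tz":-20,"rx":0,"ry":0,"rz":0,"grip":0},
    {"tx":0,"ty":0,"tz":-20,"rx":0,"ry":0,"rz":0,"grip":0},
    {"tx":0,"ty":0,"tz":0,"rx":0,"ry":0,"rz":0,"grip":0}
  ]
}}

```text
clock: 8.67
tcp_pos: [0.4497, 0.0232, 0.1467]
eef_rot: [3.141, 0.011, -0.143]
force: [-0.4, 0.2, -1.7]
gripper_width: -0.0002
```

>>> {"op": "servo_tool", "data": {
  "steps": [
    {"tx":0,"ty":0,"tz":0,"rx":0,"ry":0,"rz":0,"grip":0},
    {"tx":0,"ty":0,"tz":0,"rx":0,"ry":0,"rz":0,"grip":0}
  ]
}}

```text
clock: 8.83
tcp_pos: [0.4534, 0.0219, 0.1527]
eef_rot: [3.142, 0.001, -0.145]
force: [-0.9, 0.1, 0.1]
gripper_width: -0.0003
```

Run:
```python
from h import *
o=env.observe(); print(o['clock'],o['tcp_pos'],o['force'])
W=env.capture('wrist')
cv2.imwrite("pics/w7.png",W[:,:,::-1])
```

```text
8.8333 [0.45344084 0.02186276 0.15271382] [-0.88490455  0.11645763  0.06446214]
```

View pics/w7.png

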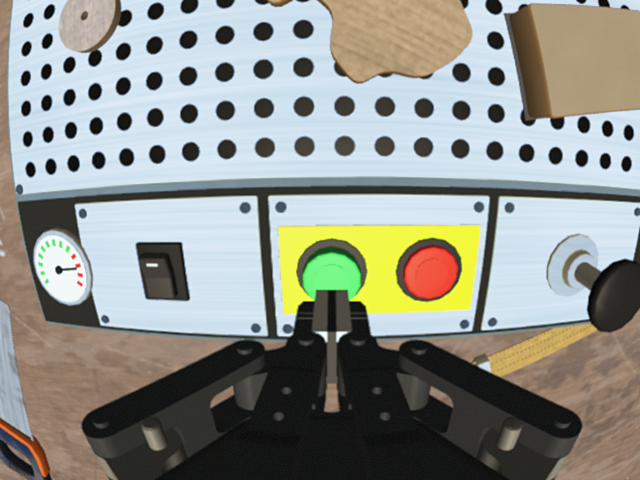

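The tips (331,295) are over green (331,275), and the knob is up at right (613,295). Pressing green.

>>> {"op": "servo_tool", "data": {
  "steps": [
    {"tx":0,"ty":0,"tz":-15,"rx":0,"ry":0,"rz":0,"grip":0},
    {"tx":0,"ty":0,"tz":-12,"rx":0,"ry":0,"rz":0,"grip":0},
    {"tx":0,"ty":0,"tz":-4,"rx":0,"ry":0,"rz":0,"grip":0},
    {"tx":0,"ty":0,"tz":-4,"rx":0,"ry":0,"rz":0,"grip":0},
    {"tx":0,"ty":0,"tz":-3,"rx":0,"ry":0,"rz":0,"grip":0},
    {"tx":0,"ty":0,"tz":-2,"rx":0,"ry":0,"rz":0,"grip":0},
    {"tx":0,"ty":0,"tz":0,"rx":0,"ry":0,"rz":0,"grip":0},
    {"tx":0,"ty":0,"tz":0,"rx":0,"ry":0,"rz":0,"grip":0}
  ]
}}

```text
clock: 9.55
tcp_pos: [0.4541, 0.0219, 0.114]
eef_rot: [3.142, -0.001, -0.145]
force: [-2.8, -0.5, 5.5]
gripper_width: 0.0001
```

>>> {"op": "servo_tool", "data": {
  "steps": [
    {"tx":0,"ty":0,"tz":-2,"rx":0,"ry":0,"rz":0,"grip":0},
    {"tx":0,"ty":0,"tz":0,"rx":0,"ry":0,"rz":0,"grip":0}
  ]
}}

```text
clock: 9.72
tcp_pos: [0.4543, 0.022, 0.1139]
eef_rot: [3.141, -0.0, -0.145]
force: [-8.7, 1.1, 16.4]
gripper_width: 0.0001
```

>>> {"op": "servo_tool", "data": {
  "steps": [
    {"tx":0,"ty":0,"tz":15,"rx":0,"ry":0,"rz":0,"grip":0},
    {"tx":0,"ty":0,"tz":30,"rx":0,"ry":0,"rz":0,"grip":0},
    {"tx":0,"ty":0,"tz":35,"rx":0,"ry":0,"rz":0,"grip":0},
    {"tx":0,"ty":0,"tz":20,"rx":0,"ry":0,"rz":0,"grip":0},
    {"tx":0,"ty":0,"tz":0,"rx":0,"ry":0,"rz":0,"grip":0},
    {"tx":0,"ty":0,"tz":0,"rx":0,"ry":0,"rz":0,"grip":0}
  ]
}}

```text
clock: 10.22
tcp_pos: [0.4547, 0.022, 0.2126]
eef_rot: [-3.141, -0.004, -0.145]
force: [0.2, -0.3, -0.9]
gripper_width: 0.0002
```

Run:
```python
from h import *
o=env.observe(); print(o['clock'],o['tcp_pos'],o['force'])
W=env.capture('wrist'); S=env.capture('scene')
cv2.imwrite("pics/w8.png",W[:,:,::-1]); cv2.imwrite("pics/s8.png",cv2.resize(S[180:330,190:460,::-1],None,fx=2.9,fy=2.9,interpolation=cv2.INTER_CUBIC))
```

```text
10.2167 [0.45468894 0.02198346 0.21256557] [ 0.20596847 -0.27370327 -0.92640515]
```

View pics/w8.png

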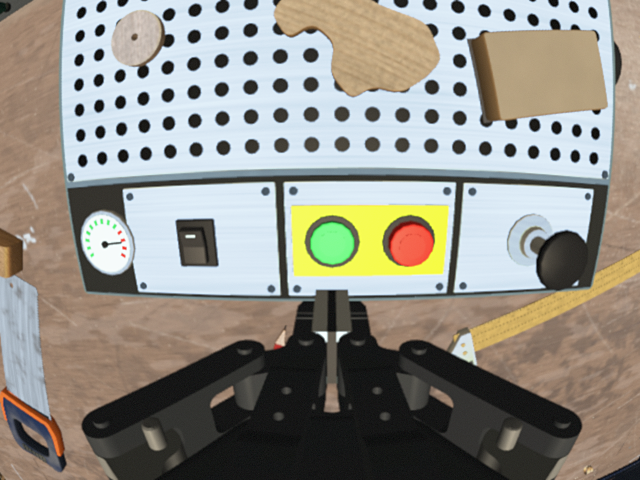

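View pics/s8.png

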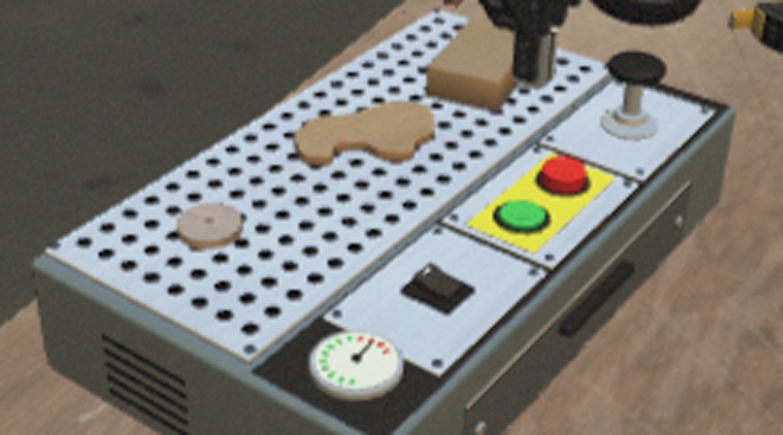

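Green (522,216 in the scene crop) is in and red (564,172) stands out. The knob is up at (635,68), the rocker is as it was, and the loose pieces haven't moved. The tool is clear of everything, so I'm handing in.

```bash
python3 -c "
from station import env
print(env.sign_off())"
```

```text
the job is handed in; nothing more can be done
None
```

The job is done and handed in at about 10.3 s on the robot's clock, well inside the 51 s limit.

- **Red button:** I pressed it to its stop (about 14 N at 113.9 mm). The wrist view then showed red in and green out, so the fan was off.
- **Shaker plunger:** I pumped it three full strokes. Each reached the stop at 139.7 mm with 17–21 N. The fingers then lifted to about 175 mm, clear of the 162 mm released height, and a picture after the first stroke showed the knob fully up.
- **Green button:** I pressed it to its stop (16 N at 113.9 mm).

**Last checks:** The final wrist and scene views showed green in, red out and the knob up. The rocker and the three loose pieces looked the same as before. The tool was clear at 213 mm height with no significant force on it.

**What went wrong or disagreed:**
- The first two move calls were refused as "invalid input" because their rows left out some numbers. Nothing moved, and I sent complete rows after that.
- One wrist-camera measurement was several mm off because the arm was still settling. I repeated it at rest, and it agreed with the top view to about 2–4 mm.

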